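# Tuck the flashing under the ceramic shingle and hold it down

### The job

On the sample roof panel for the studio's ceramic shingles, slide the front edge of the aluminium flashing strip about 30 mm in under the free lower edge of the lapped shingle, square to it and centred between the cleats, without lifting the shingle or disturbing the other things on the table. The job finishes while holding: keep the fingers on the strip, pressing it flat and firmly (about 10 N) onto the plywood deck, and do not let go.

Things in the scene. Friction and masses are not known exactly. Their poses are not given: they have to be found in the camera images.
- panel: sample roof panel, fixed, flat on the table: plywood deck 260 (x) x 270 (y) x 18 mm. Origin: centre of the deck's underside; +x points from the bare front part of the deck (120 mm deep) to the shingles. A terracotta shingle 125 x 252 x 9 mm covers x -10 to 115 mm. A fixed upper course of three tiles laps over its rear (x 60 to 130 mm, top 47 mm above the table).
- slot (a point): middle of the mouth of the slot under the shingle: on the deck's top (18 mm above the table), right below the shingle's free front edge. Axes as the panel's: x into the slot, y along the edge, z up. The slot is 11 mm high and over 120 mm deep (no stop: judge the depth by measure); wooden cleats under the shingle's ends close it at y = +-114 mm.
- shingle (a joint): lift of the shingle about a hinge along its rear edge, rad: 0 = lying flat as it should (held there by its own 0.55 kg only), up to 0.5; 0.06 rad lifts the free front edge by 8 mm
- shingle_lip (a point): middle of the lower corner of the shingle's free front edge; the shingle's underside is level, 11 mm above the deck, while it lies flat
- flashing: loose aluminium strip of L section, 180 mm long (y), 0.14 to 0.28 kg, lying flange down on the table. Flange 90 mm wide (x), 5 mm thick. Upstand along its whole length, centred 35 mm behind the middle (x = -35): web 5 mm thick, topped by a folded hem 10 mm thick (x), 25 to 45 mm above the underside. Origin: centre of the flange's underside. +x points from the upstand to the front edge (nose).
- flashing_nose (a point): middle of the front edge of the flange, on its underside (x = +45 mm in the strip's frame); axes as the strip's
- flashing_hem (a point): where to grip: middle of the folded hem (x = -35 mm, 35 mm above the strip's underside); the fingers close along the strip's x, across the 10 mm hem
- star: bystander: white ceramic star, 64 mm across, 12 mm high, lying beyond the strip's nose; origin under its centre
- model_tool: bystander: wooden modelling tool 145 mm long, 10 mm high, lying behind the strip's upstand; origin on its underside, 50 mm from its blunt end; x along it
- rib: bystander: dark wooden rib 45 x 90 x 6 mm, lying on the panel's upper course of tiles; origin under its centre
- rolling_pin: bystander: wooden rolling pin 420 mm long (y), 44 mm thick, on the far side of the table; origin under its centre
- bowl: bystander: terracotta bowl, 140 mm across, 60 mm high, at the right side; origin under its centre
- brush_jar: bystander: blue ceramic jar, 76 mm across and 95 mm high, with brushes up to 205 mm, at the left side; origin under its centre

How it is judged:
At the end, for the whole second after the job is handed in: Nose 18 to 45 mm inside the slot mouth, within 18 mm of its middle sideways and 3 mm of the deck; strip square within 0.1 rad, tilt below 0.035 rad, at rest; shingle flat (below 0.015 rad); the fingers still press on the strip (over 2 N); it bears on the panel with over 5 N (x of flashing_nose in the frame of slot between 0.018 and 0.045 m and y of flashing_nose in the frame of slot between -0.018 and 0.018 m and z of flashing_nose in the frame of slot between -0.003 and 0.003 m and z of flashing_hem in the frame of slot below 0.038 m and angle between the x axis of flashing and the x axis of panel, either way round below 0.1 rad and angle between flashing's own z axis and vertical below 0.035 rad and value of joint shingle below 0.015 rad and contact force between flashing and panel above 5 N and contact force between the fingers and flashing above 2 N and linear speed of flashing below 0.02 m/s); the arm keeps its last pose, push and grip.
It fails at once if the shingle is lifted by more than 0.06 rad (8 mm at its free edge) (value of joint shingle above 0.06 rad).
It fails at once if the strip is rammed or pressed onto the panel with more than 60 N (contact force between flashing and panel above 60 N).
It fails at once if one of the other things (bystanders) is moved by more than 30 mm (distance of any of star, model_tool, rib, rolling_pin, bowl, brush_jar from where it was at the start of the episode above 0.03 m).
It also fails if it takes over 43 s, if anything falls off the work surface, if the arm or the gripper's body presses on something with over 40 N, if the wrist force passes 120 N, or if a joint passes its speed limit or range.

### The arm

A 7-joint arm with a two-finger parallel gripper is mounted at the origin on the work surface. World frame = base frame: x ahead of the robot, y to its left, z up, the work surface at z = 0. Lengths are in m, angles in rad, forces in N, time in s.
With the tool pointing down it reaches from about 0.4 to 0.85 m from the base axis. Payload 6.9 kg.
Tool frame: the origin (TCP) lies at the very end of the fingers, on their centre line; the grasp point (between the pads) lies 19 mm behind it; z points along the fingers, y is the line along which they close (so a half turn about z gives the same grasp; the last joint's range is limited). The gripper opens to 85 mm and grips with 20 to 120 N. Pads are 22 mm wide; open, the fingers measure 114 mm over their backs; the gripper's body (76 mm by 85 mm) begins 54 mm behind the grasp point. The pads swing forward as they close: fully open they stand 13 mm farther back than shut.
Start: joints at [-1.204, 0.507, -0.238, 1.5, 0.126, 1.149, -0.155], TCP at [0.161, 0.604, 0.231] pointing down, gripper open.
Joint ranges: [-3.08, 3.08], [-0.24, 2.05], [-1.43, 1.35], [0, 2.5], [-1.52, 4.66], [0.17, 1.96], [-2.89, 2.89]. Speed limits (rad/s): [2.39, 2.39, 3.14, 3.14, 3.14, 3.14, 3.14].

### API

Orientations are given as a unit quaternion [w, x, y, z].
In Python, from station import ctrl, optics, monitor gives the robot as it stands (ctrl), with the cameras (optics) and the readings (monitor). Calls block until the motion is done:
- ctrl.movep(position, orientation): joint-space move of the TCP to a pose.
- ctrl.movel(position, frame=None, max_speed=0.15): straight line of the TCP; frame=None keeps the orientation; max_speed is the mean speed in m/s.
- ctrl.set_joints(angles): joint-space move.
- ctrl.ungrasp() and ctrl.close_gripper(force=None): open the fingers fully, or close them until they stop; force is the grip in N (None keeps the last).
- ctrl.pause(seconds).
- ctrl.ik(position, orientation): joint angles nearest the present ones, or None.
- monitor.get_state(): the state.
- optics.grab_frame(name): name is "side" or "top" or "wrist"; returns the picture (400x640x3 uint8, blue, green, red); there is no depth.
- optics.camera_info(name): a dict with "mtx" (3x3 intrinsics, pixels), "dist_coeffs" ([k1, k2, p1, p2, k3] as OpenCV has them; the pictures are not rectified), "R" (3x3) and "t" (3): a world point X has camera coordinates R X + t; the wrist camera has in their place "hand_eye" (4x4, takes a point from camera to tool coordinates, whose origin is the TCP and whose axes are the flange's). Camera axes: x right, y down, z forward; pixel columns grow to the right and rows downward; lengths in m; the calibration is good to about 2 mm. A picture is of the moment at which its call begins: read the wrist's pose just before it. camera_info takes no time and is no camera call.
A pose or a line that the arm cannot do raises ctrl.Unreachable and nothing moves.
- ctrl.close_job(): hands the job in; it is judged then, once.
The state is a dict: "time": time; "qpos": joint angles; "qd": joint speeds; "tau": joint torques, N m; "tcp_pos": TCP position; "eef_rot": TCP orientation; "contact_force": force on the tool from outside, world axes, zero at the start; "wrist_torque": the same for the moment, N m; "width": finger opening in m; "gripper_force": force on a finger pad.
Only numpy, scipy, OpenCV 4.12 (cv2) and the standard library are available. Lean on these libraries where they do the work, as an engineer would, in place of code of your own. Each camera call takes 0.05 s, during which the arm holds its last target. There are 200 camera calls.

## Working session

There is one attempt and no reset: what is moved stays moved. The work goes in short steps, each a Python script; the robot and the scene stay as the last script left them, time stands still between calls to the robot, and variables do not carry over. Pictures are saved under pics/ and viewed, at most 10 in all, crops included, and the job is handed in when it is done.

```bash
mkdir -p pics; ls; python3 - <<'E'
from station import ctrl, optics, monitor
import cv2,numpy as np
np.set_printoptions(precision=4,suppress=True)
s=monitor.get_state();print(s)
for n in("top","side","wrist"):
    cv2.imwrite(f"pics/{n}0.png",optics.grab_frame(n));print(n,optics.camera_info(n))
E
```

```text
pics
station.py
{'time': 0.0, 'qpos': array([-1.2045,  0.5083, -0.2376,  1.5011,  0.1257,  1.1489, -0.1548]), 'qd': array([ 0.0009, -0.0015,  0.0003, -0.0003,  0.0009,  0.0007,  0.001 ]), 'tau': array([  0.0008, -62.0626,  -2.1863, -24.9631,   0.0126,   0.0125,
         0.    ]), 'tcp_pos': array([0.1611, 0.6034, 0.2304]), 'eef_rot': array([-0.0001,  0.13  ,  0.9915, -0.0009]), 'contact_force': array([0.2783, 0.4647, 0.6053]), 'wrist_torque': array([-0.0441, -0.0218, -0.0446]), 'gripper_force': 0.0, 'width': 0.08559344186638917}
top {'mtx': array([[409.5135,   0.    , 315.4397],
       [  0.    , 409.5135, 193.274 ],
       [  0.    ,   0.    ,   1.    ]]), 'dist_coeffs': array([-0.016,  0.   ,  0.   ,  0.   ,  0.   ]), 'R': array([[-0.0232, -0.9997,  0.0065],
       [-0.9925,  0.0222, -0.1206],
       [ 0.1204, -0.0092, -0.9927]]), 't': array([0.0148, 0.6139, 1.4013])}
side {'mtx': array([[432.3869,   0.    , 316.9317],
       [  0.    , 432.3869, 200.2334],
       [  0.    ,   0.    ,   1.    ]]), 'dist_coeffs': array([-0.0515,  0.    ,  0.    ,  0.    ,  0.    ]), 'R': array([[-0.8616, -0.5074,  0.0167],
       [-0.3612,  0.5897, -0.7224],
       [ 0.3567, -0.6284, -0.6913]]), 't': array([0.4892, 0.2594, 1.1701])}
wrist {'mtx': array([[278.7543,   0.    , 320.0027],
       [  0.    , 278.7543, 194.3596],
       [  0.    ,   0.    ,   1.    ]]), 'dist_coeffs': array([-0.0499,  0.    ,  0.    ,  0.    ,  0.    ]), 'hand_eye': array([[-0.    , -0.946 , -0.3243,  0.0827],
       [ 1.    ,  0.    , -0.    ,  0.0013],
       [ 0.    , -0.3243,  0.946 , -0.1427],
       [ 0.    ,  0.    ,  0.    ,  1.    ]])}
```

View pics/top0.png

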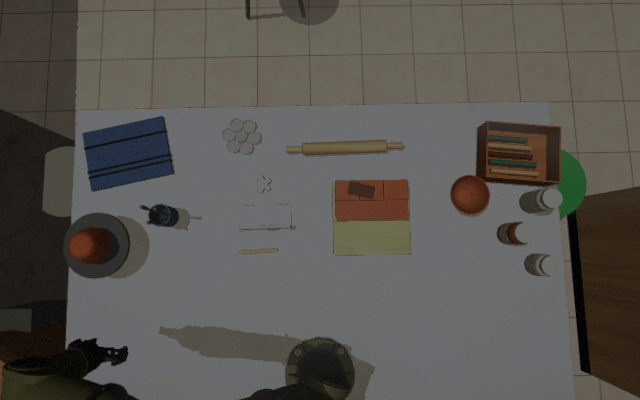

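View pics/side0.png

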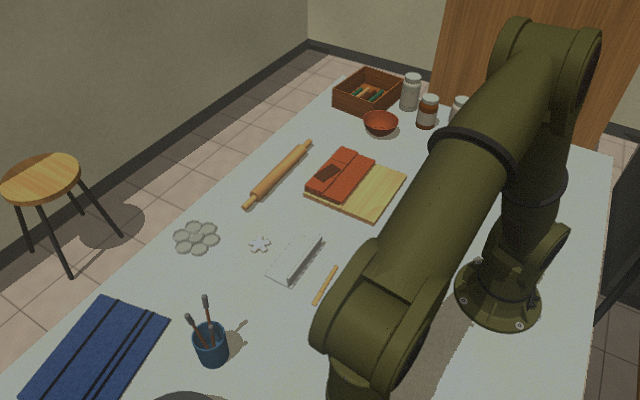

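The strip lies at about (240–295, 205–230) in the top view, upstand on the robot side. The panel is at (333–411, 180–255), the star at (263,184) and the tool at (258,251). I'll compute rough positions and then look with the wrist camera.

```bash
cat > h.py <<'E'
from station import ctrl, optics, monitor
import cv2,numpy as np
from scipy.spatial.transform import Rotation as Ro
np.set_printoptions(precision=4,suppress=True)
def cam(n,st=None):
    c=optics.camera_info(n)
    if n!="wrist": return c["mtx"],c["dist_coeffs"],c["R"],np.array(c["t"])
    T=np.eye(4);T[:3,:3]=Ro.from_quat(st["eef_rot"],scalar_first=True).as_matrix();T[:3,3]=st["tcp_pos"]
    W=np.linalg.inv(T@c["hand_eye"]);return c["mtx"],c["dist_coeffs"],W[:3,:3],W[:3,3]
def px2w(C,uv,z):
    K,d,R,t=C;p=cv2.undistortPoints(np.array(uv,float).reshape(-1,1,2),K,d)[:,0]
    r=np.c_[p,np.ones(len(p))]@R;o=-R.T@t
    return o+r*((np.broadcast_to(z,len(p))-o[2])/r[:,2])[:,None]
def w2px(C,X):
    K,d,R,t=C;return cv2.projectPoints(np.array(X,float).reshape(-1,1,3),cv2.Rodrigues(R)[0],t,K,d)[0][:,0]
def quat(psi,flip=1): # tool down, tool y along flip*(cos psi,sin psi)
    y=flip*np.array([np.cos(psi),np.sin(psi),0]);z=np.array([0,0,-1.]);x=np.cross(y,z)
    return Ro.from_matrix(np.c_[x,y,z]).as_quat(scalar_first=True)
E
python3 - <<'E'
from h import *
C=cam("top")
print("panel deck front L,R",px2w(C,[(334,255),(411,254.5)],.018)[:,:2])
print("tile rear L,R",px2w(C,[(335,181),(408,180)],.047)[:,:2])
print("hem?",px2w(C,[(239,229),(295,228)],.045)[:,:2],"nose",px2w(C,[(243,206),(291,205)],.005)[:,:2])
print("tool,star",px2w(C,[(238,252),(278,250),(263,184)],.01)[:,:2])
for f in(1,-1):
  for p in([.56,.2,.25],[.55,-.02,.25],[.53,-.03,.06]): print(f,ctrl.ik(p,quat(0,f)))
im=cv2.imread("pics/top0.png")[160:270,210:430];cv2.imwrite("pics/topc.png",cv2.convertScaleAbs(cv2.resize(im,None,fx=3.6,fy=3.6,interpolation=cv2.INTER_CUBIC),alpha=1.2))
E
```

```text
panel deck front L,R [[ 0.3975 -0.0592]
 [ 0.3928 -0.3292]]
tile rear L,R [[ 0.6546 -0.0685]
 [ 0.6525 -0.3249]]
hem? [[0.4947 0.2678]
 [0.4938 0.0744]] nose [[0.5779 0.2606]
 [0.5777 0.089 ]]
tool,star [[0.4155 0.2777]
 [0.4193 0.137 ]
 [0.6551 0.1879]]
1 [-0.5128  0.4473  0.2014  1.5579 -0.0951  1.146  -0.2915]
1 [-0.2685  0.3926  0.3832  1.6745 -0.1608  1.1056  0.1607]
1 [-0.1451  0.5806  0.2356  1.963  -0.2214  0.6225  0.2339]
-1 [-0.0328  0.4801 -0.5605  1.5512  0.2679  1.1878  2.4986]
-1 [-0.6772  0.6004  1.1523  1.679  -0.5756  1.2479 -2.5393]
-1 [ 0.333   0.6037 -0.4916  1.9568  0.4366  0.6863  2.713 ]
```

View pics/topc.png

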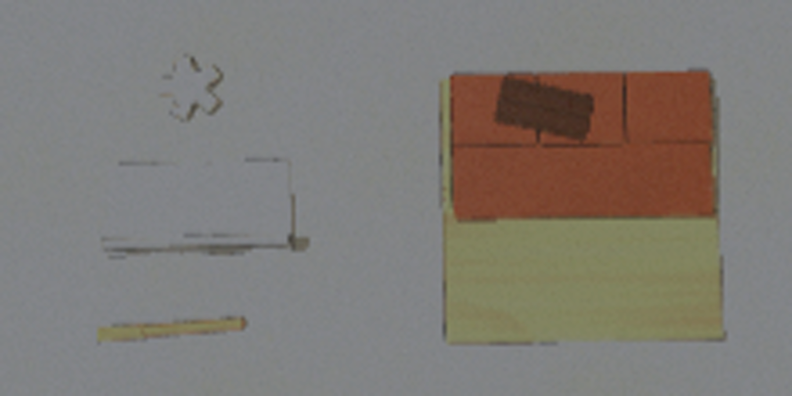

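Rough result: the mouth is at about x 0.515, y −0.195. The strip's nose is at about x 0.578, its hem at 0.497 and its middle at y 0.175. Sizes agree with those given (deck 270 wide, 257 to 260 deep). Next come the wrist views.

```bash
python3 - <<'E'
from h import *
import pickle
D={}
for n,p in(("p",[.52,-.20,.23]),("s",[.53,.175,.19])):
    ctrl.movep(p,quat(0,1)); ctrl.pause(.15)
    st=monitor.get_state();im=optics.grab_frame("wrist");D[n]=dict(tcp_pos=st["tcp_pos"],eef_rot=st["eef_rot"])
    cv2.imwrite(f"pics/w{n}.png",im);print(n,st["time"],st["tcp_pos"],st["eef_rot"],st["contact_force"])
    big=cv2.convertScaleAbs(im,alpha=1.4);cv2.imwrite(f"pics/w{n}b.png",big)
pickle.dump(D,open("D.pkl","wb"))
E
```

```text
p 3.3833 [ 0.5202 -0.1995  0.2299] [-0.0001  0.7067  0.7075  0.    ] [-0.0323 -0.1765  0.2549]
s 4.9917 [0.5305 0.1734 0.1903] [0.0003 0.708  0.7062 0.0002] [-0.0087  0.1952 -0.3418]
```

View pics/wpb.png

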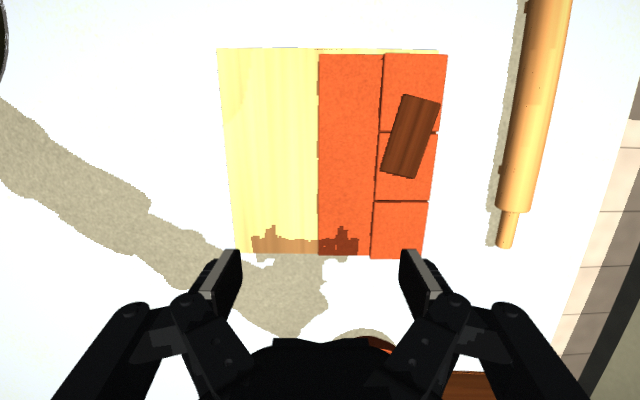

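View pics/wsb.png

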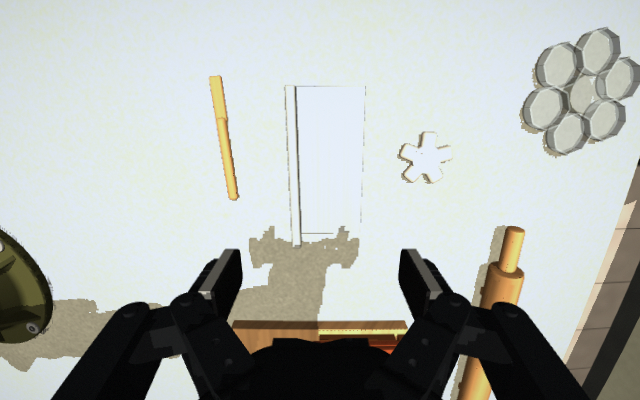

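The panel view shows the deck's front edge (218,49)–(236,254) and the shingle's front edge at u≈318, v 54–255. The strip view shows the hem at u≈288–300, v 86–246, and the nose edge at u≈365→361, v 86–222. I'll refine these with sub-pixel edge fits.

```bash
cat > e.py <<'E'
from h import *
def vedge(g,u0,u1,v0,v1,sign=0,w=7):
    """edge points near line (u0,v0)-(u1,v1), per row; g float gray"""
    out=[]
    for v in range(v0,v1):
        uc=u0+(u1-u0)*(v-v0)/(v1-v0);a=int(round(uc))-w
        d=np.convolve(g[v,a-1:a+2*w+2],[1,0,-1],'valid')
        d=np.clip(d*sign,0,None) if sign else abs(d)
        i=int(np.argmax(d));
        if 0<i<len(d)-1:
            k=d[i-1]-2*d[i]+d[i+1];o=.5*(d[i-1]-d[i+1])/k if k else 0
            out.append((a+i+o,v,d[i]))
    return np.array(out)
def fit(xy,lo=None):
    from scipy.optimize import least_squares
    # x = a+b*(y-ym), robust
    ym=xy[:,1].mean();r=least_squares(lambda p:p[0]+p[1]*(xy[:,1]-ym)-xy[:,0],[np.median(xy[:,0]),0],loss="soft_l1",f_scale=.0007)
    return r.x[0],r.x[1],ym,np.median(abs(r.fun))
E
python3 - <<'E'
from e import *
import pickle
D=pickle.load(open("D.pkl","rb"))
im=cv2.imread("pics/wp.png").astype(float);C=cam("wrist",D["p"])
for n,ch,a,z in(("deckfront",0,(219,234,60,225),.018),("shfront",1,(318,318,60,220),.038)):
    e=vedge(cv2.GaussianBlur(im[:,:,ch],(3,3),0),*a);print(n,fit(px2w(C,e[:,:2],z)))
# deck far side (v~48) and near side (v~254): transpose
def T(ch,u0,u1,v0,v1,z,n,C,im,w=6):
    e=vedge(cv2.GaussianBlur(im[:,:,ch],(3,3),0).T.copy(),v0,v1,u0,u1,w=w)
    X=px2w(C,e[:,[1,0]],z);print(n,fit(X[:,[1,0]]))
T(0,228,305,48,48,.018,"deck far",C,im);T(0,345,360,258,258,.038,"sh near",C,im);T(1,325,375,54,54,.038,"sh far",C,im)
im=cv2.imread("pics/ws.png").astype(float);C=cam("wrist",D["s"]);g=im.mean(2)
for n,a,z in(("nose",(366,362,90,220),.005),):
    e=vedge(g,*a,w=4);print(n,fit(px2w(C,e[:,:2],z)),np.median(e[:,2]))
print(np.round(g[130,275:310:1]),np.round(g[200,280:312]),np.round(g[150,355:375]))
print("cols",np.round(g[80:92,330]),np.round(g[80:92,292]),np.round(g[225:242,315]),np.round(g[238:252,298]))
cr=cv2.resize(im[75:260,270:375].astype(np.uint8),None,fx=4,fy=3.2,interpolation=cv2.INTER_CUBIC);cv2.imwrite("pics/wsc.png",cv2.convertScaleAbs(cr))
E
```

```text
deckfront (np.float64(0.3992132926304427), np.float64(0.0056313594800091625), np.float64(-0.16909422699471321), np.float64(0.0001361100282210037))
shfront (np.float64(0.5177650363479341), np.float64(0.00544898026047811), np.float64(-0.163131591684847), np.float64(0.00042260188909998275))
deck far (np.float64(-0.05679046700623327), np.float64(-0.001320743019967381), np.float64(0.45885736100024604), np.float64(0.0001906113976563803))
sh near (np.float64(-0.31771045901701894), np.float64(0.012670035113282423), np.float64(0.5655643097813646), np.float64(7.47159747813142e-05))
sh far (np.float64(-0.0665619223807421), np.float64(-0.0007674910728903019), np.float64(0.5535886837138593), np.float64(6.66017765632021e-05))
nose (np.float64(0.5814689706603376), np.float64(-0.00842930394972534), np.float64(0.19517405263711124), np.float64(0.0002520193136276716)) 12.0
[168. 168. 168. 168. 167. 167. 166. 166. 168. 169. 155. 129. 147. 166.
 169. 169. 169. 170. 171. 168. 144.  88.  68. 131. 169. 170. 171. 171.
 170. 170. 170. 171. 171. 170. 171.] [170. 171. 171. 171. 170. 170. 169. 168. 169. 141. 130. 162. 170. 170.
 171. 171. 171. 165. 122.  71. 131. 169. 169. 170. 170. 169. 170. 170.
 171. 170. 171. 171.] [170. 171. 171. 171. 171. 171. 170. 168. 168. 169. 167. 167. 166. 166.
 167. 168. 169. 169. 170. 170.]
cols [165. 166. 166. 166. 167. 162. 156. 170. 170. 170. 170. 170.] [167. 165. 167. 167. 166. 156. 166. 168. 169. 169. 169. 169.] [171. 171. 171. 171. 171. 170. 170. 161. 117. 170. 169. 167. 168. 167.
 167. 168. 160.] [168. 168. 169. 169. 170. 169. 156. 105. 104. 103.  96. 107. 108. 110.]
```

View pics/wsc.png

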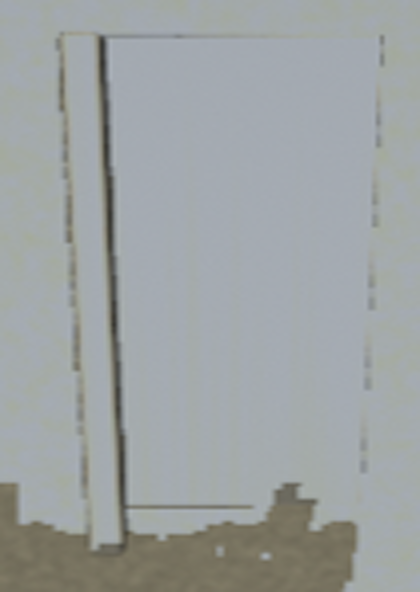

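```bash
python3 - <<'E'
from e import *
import pickle
D=pickle.load(open("D.pkl","rb"));C=cam("wrist",D["s"]);g=cv2.imread("pics/ws.png").astype(float).mean(2)
e=vedge(g,286,292,90,228,sign=-1,w=4) # sign check below
for s in(1,-1):
    for n,a in(("L",(285,291,90,228)),("R",(296,299,90,228))):
        e=vedge(g,*a,sign=s,w=4);print(s,n,fit(px2w(C,e[:,:2],.045)),np.median(e[:,2]))
print("far",px2w(C,[(330,85.7)],.005),px2w(C,[(292,85.2)],.045),"near",px2w(C,[(315,232.5)],.005),px2w(C,[(298,244.6)],.045))
E
```

```text
1 L (np.float64(0.499288114108486), np.float64(-0.009395439913099143), np.float64(0.19722159793614705), np.float64(0.0002269359328020415)) 37.33333333333333
1 R (np.float64(0.50955657949861), np.float64(-0.010273416520176463), np.float64(0.1971812631760727), np.float64(0.00012239570932187638)) 102.66666666666666
-1 L (np.float64(0.49700643918577475), np.float64(-0.007105303859228732), np.float64(0.19723106174192162), np.float64(0.00022769418955745357)) 37.66666666666667
-1 R (np.float64(0.5071108588382027), np.float64(-0.008051974639402945), np.float64(0.1971903372943365), np.float64(0.00013378429018762183)) 96.16666666666666
far [[0.5432 0.2725 0.005 ]] [[0.5049 0.2713 0.045 ]] near [[0.5251 0.0929 0.005 ]] [[0.506  0.0974 0.045 ]]
```

Measured:

| Item | x (m) | y (m) | Yaw (rad) | Check |
|---|---|---|---|---|
| Hem | 0.502 | 0.183 | +0.0085 | length 180 mm, hem 10 mm, nose–hem 80 mm: all agree |
| Slot mouth | 0.518 | −0.192 | −0.0055 | shingle 251 mm wide, deck front + 120 mm: agree |

Next I grasp and lift.

```bash
python3 - <<'E'
from h import *
def P(n):
    s=monitor.get_state();print(n,round(s["time"],2),s["tcp_pos"],"F",s["contact_force"],"T",s["wrist_torque"],"w",round(s["width"],4),"gf",round(s["gripper_force"],1))
q=quat(.0085)
ctrl.movep([.502,.183,.09],q);P("above")
ctrl.movel([.502,.183,.017],max_speed=.08);ctrl.pause(.2);P("down")
ctrl.close_gripper(70);ctrl.pause(.2);P("closed")
ctrl.movel([.502,.183,.085],max_speed=.1);ctrl.pause(.2);P("lift")
s=monitor.get_state();print(s["eef_rot"],q)
cv2.imwrite("pics/lift.png",cv2.convertScaleAbs(optics.grab_frame("wrist"),alpha=1.3))
E
```

```text
above 5.54 [0.5029 0.1824 0.0907] F [-0.0822  1.0637  1.5615] T [ 0.0381 -0.0775  0.0132] w 0.0853 gf 0.0
down 6.81 [0.5022 0.1832 0.0174] F [-0.3073  0.8227 -0.0759] T [-0.0061 -0.0277  0.0115] w 0.0855 gf 0.0
closed 7.69 [0.5021 0.183  0.0171] F [-1.1848  0.4999  4.4937] T [-0.0066  0.174   0.0242] w 0.0087 gf 68.8
lift 8.72 [0.5017 0.1829 0.0844] F [ 0.3924 -0.395  -2.5666] T [-0.0114  0.0624  0.0017] w 0.0091 gf 68.1
[-0.0002  0.7041  0.7101 -0.0005] [0.     0.7041 0.7101 0.    ]
```

View pics/lift.png

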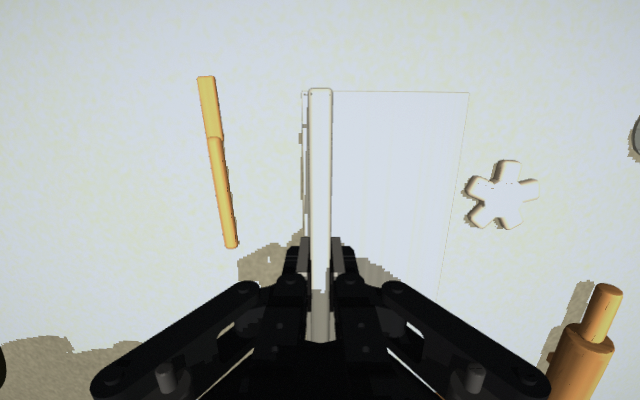

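The strip is held firmly: hem centred between the pads, weight about 2.5 N, star and tool undisturbed. Next I carry it over to the bare deck and touch down.

```bash
cat > g.py <<'E'
from h import *
ps=-.0055;ax=np.array([np.cos(ps),np.sin(ps)]);mouth=np.array([.5182,-.192])
def hem(nose_in): return mouth+ax*(nose_in-.08)
def P(n):
    s=monitor.get_state();print(n,round(s["time"],2),s["tcp_pos"],"F",s["contact_force"],"T",s["wrist_torque"],"w",round(s["width"],4),"gf",round(s["gripper_force"],1));return s
def Fz(n=4):
    f=0
    for _ in range(n): ctrl.pause(.05);f+=monitor.get_state()["contact_force"][2]/n
    return f
E
python3 - <<'E'
from g import *
h=hem(-.018)
ctrl.movep([.47,0,.095],quat(ps));ctrl.movep([*h,.075],quat(ps));ctrl.pause(.3);P("over")
ctrl.movel([*h,.041],max_speed=.06);ctrl.pause(.2);f0=Fz();P("near");print(f0)
z=.041
while z>.030:
    z-=.001;ctrl.movel([*h,z],max_speed=.03);f=Fz(2);print(round(z,4),round(f,1),end="; ")
    if f-f0>4:break
s=P("touch");st=dict(s)
im=optics.grab_frame("wrist");cv2.imwrite("pics/td.png",cv2.convertScaleAbs(im,alpha=1.3))
C=cam("wrist",s);print("pred nose L/R top",w2px(C,[[*(hem(-.018)+ax*.08+d*np.array([-ax[1],ax[0]])),.023] for d in(.09,-.09)]),"mouth top",w2px(C,[[*(mouth+d*np.array([-ax[1],ax[0]])),.038] for d in(.126,-.126)]))
E
```

```text
over 10.66 [ 0.4208 -0.1904  0.075 ] F [ 0.3695  1.0379 -2.0722] T [0.0395 0.065  0.0099] w 0.0087 gf 68.2
near 11.78 [ 0.4203 -0.1914  0.0412] F [-0.5387 -0.0581 -1.8077] T [0.0267 0.0058 0.0608] w 0.0087 gf 68.2
-1.5437837664492435
0.04 -1.6; 0.039 -1.8; 0.038 -2.3; 0.037 -2.1; 0.036 -0.5; 0.035 1.5; 0.034 17.9; touch 14.22 [ 0.4203 -0.1915  0.0351] F [-3.7908  2.5592 18.3283] T [ 0.4264  0.7603 -0.0427] w 0.0088 gf 71.3
pred nose L/R top [[468.1131  90.1214]
 [425.5302 348.4147]] mouth top [[533.3441   7.7109]
 [448.977  399.4035]]
```

View pics/td.png

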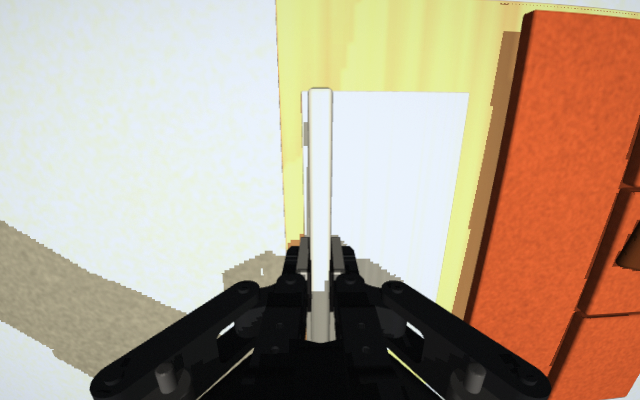

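The prediction matches the picture: the nose corner was predicted at (468,90) and is seen at (468,93), and the shingle edge line agrees. The strip lies flat and square on the deck, about 18 mm short of the mouth. Next I raise it 2 mm, slide in while watching the force, then press.

```bash
python3 - <<'E'
from g import *
ctrl.movel([*hem(-.018),.0375],max_speed=.03);ctrl.pause(.2);s=P("up");f0=s["contact_force"]
ok=True
for d in(-.005,.003,.010,.017,.024,.031):
    ctrl.movel([*hem(d),.0375],max_speed=.05);ctrl.pause(.15);f=monitor.get_state()["contact_force"]-f0;print(d,f)
    if abs(f[0])>8 or abs(f[2])>8: ok=False;print("STOP");break
if ok:
    z=.0375;ref=Fz()
    while z>.031:
        z-=.0005 if z<.0361 else .001
        ctrl.movel([*hem(.031),z],max_speed=.03);f=Fz(4)-ref;print(round(z,4),round(f,1),end="; ")
        if f>9:break
s=P("end")
for n in("wrist","side"):cv2.imwrite(f"pics/end_{n}.png",optics.grab_frame(n))
a=cv2.convertScaleAbs(cv2.imread("pics/end_wrist.png"),alpha=1.3)[:350,200:640]
b=cv2.resize(cv2.imread("pics/end_side.png")[130:240,270:420],(350,257),interpolation=cv2.INTER_CUBIC)
c=np.zeros((350,790,3),np.uint8);c[:,:440]=a;c[:257,440:]=b;cv2.imwrite("pics/end.png",c)
C=cam("wrist",s);print(w2px(C,[[*(mouth+e*ax+d*np.array([-ax[1],ax[0]])),.038] for e,d in((0,.126),(0,0),(0,.09))])-[200,0])
E
```

```text
up 14.74 [ 0.4201 -0.1914  0.0372] F [-0.2951  0.1966 -2.0905] T [-0.0159  0.095  -0.0862] w 0.0087 gf 68.3
-0.005 [0.7444 0.0405 0.0698]
0.003 [ 0.0911 -0.3748 -0.0125]
0.01 [-0.0657 -0.0949  0.2645]
0.017 [-0.2623 -1.007  -0.3783]
0.024 [-0.1462 -0.2706  0.0795]
0.031 [-0.2973 -0.2097  0.2087]
0.0365 0.1; 0.0355 0.2; 0.035 4.1; 0.0345 11.5; end 19.52 [ 0.4692 -0.1918  0.0351] F [-1.9623  1.4909  9.315 ] T [0.35   0.414  0.0185] w 0.0085 gf 69.9
[[228.278    2.7909]
 [202.8464 254.4642]
 [220.5692  88.1356]]
```

View pics/end.png

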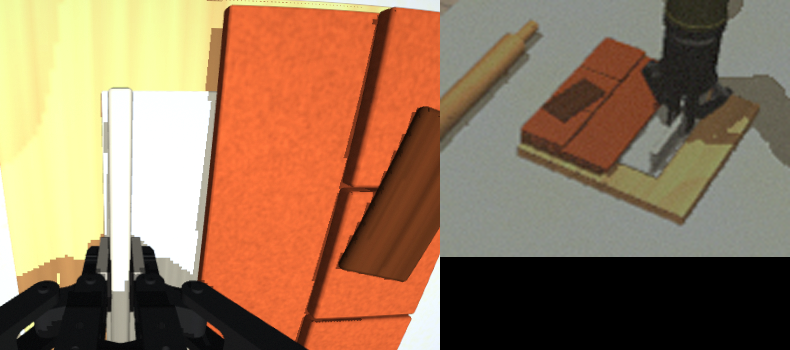

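The nose is about 31 mm in. The shingle's edge is where predicted for lying flat (≈(220,88) in the crop), the strip is square, and the press is about 11.5 N. I'm handing it in while still holding.

```bash
python3 - <<'E'
from g import *
P("now");print(ctrl.close_job())
E
```

```text
now 19.62 [ 0.4693 -0.1917  0.0351] F [-3.3327  1.5576  9.892 ] T [0.2944 0.5356 0.0094] w 0.0093 gf 69.9
the job is handed in; nothing more can be done
None
```

I handed the job in at about 19.6 s: the strip's nose is about 31 mm under the flat shingle, square and centred, and the fingers still grip it and press it onto the deck with about 11 N; the hand-in returned no verdict.

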